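Date-stamp a tea carton and hold the stamp home

ROBOT

A 7-joint arm with a two-finger parallel gripper is mounted at the origin on a cart in front of the work surface, level with it; the furniture and walls round the work are solid. World frame = base frame: x ahead of the robot, y to its left, z up, the work surface at z = 0. Lengths are in m, angles in rad, forces in N, time in s.
With the tool pointing down it reaches from about 0.35 to 0.9 m from the base axis. Payload 8.1 kg.
Tool frame: the origin (TCP) lies between the finger pads; the fingertips stand 22 mm ahead of it and the grasp point (between the pads) lies 3 mm ahead of it (arm.tip_reach is the distance from the TCP to the fingertips, in m); z points along the fingers, y is the line along which they close (so a half turn about z gives the same grasp; the last joint's range is limited). The gripper opens to 92 mm and grips with 3 to 60 N. Pads are 19 mm wide; open, the fingers measure 130 mm over their backs; the gripper's body (75 mm by 190 mm) begins 47 mm behind the grasp point.
Start: joints at [-1.37, 0.434, 0.025, 1.573, -0.012, 1.134, -0.075], TCP at [0.187, 0.596, 0.249] pointing down, gripper open.
Joint ranges: [-2.62, 2.62], [-0.44, 2.09], [-1.27, 1.32], [0.08, 2.57], [-1.32, 4.46], [0.12, 2], [-2.74, 2.74]. Speed limits (rad/s): [2.22, 2.22, 3.01, 3.01, 3.14, 3.14, 3.14].

INTERFACE

Orientations are given as a rotation vector (axis times angle).
In Python, from cell import telemetry, vision, job, arm gives the robot as it stands. The module is installed in compiled form; this text tells all that it offers.
- The arm moves only by the shell command python3 -m creep 'ROWS' [FORCE]. ROWS is text: rows parted by semicolons, each of 7 numbers parted by spaces: the finger opening in cm, from 0 to 9.18, then the shift along the tool's x, y, z in cm, then the turn, a rotation vector about the tool's x, y, z in degrees. A call has 1 to 5 rows; each row is the pose to reach, as a shift and turn from the pose commanded when the call began, along the tool's axes at that moment; what a row does not reach only later rows make up. A row lasts 1/8 s, in which the tool goes at most 62.5 mm and 10.7 degrees, less where a joint would pass 70% of its speed; a pose out of reach is approached as far as the arm can. A call with a gripper value outside its range is refused whole. The fingers move at their own pace and stop on an object; FORCE is the grip in N (left out, the last holds). Time passes only in rows, so rows that repeat a pose let the fingers close. It gives the time, the measured TCP pose, the force, the opening and the grip force at its end, in the units of the state.
- telemetry.observe(): the state, without advancing time (a new reading comes with each control period).
- vision.get_image(name): name is "scene" or "top" or "wrist"; returns the picture (384x512x3 uint8, red, green, blue); there is no depth.
- vision.camera_info(name): a dict with "fov_y" (degrees; the focal length in pixels is half the picture's height over the tangent of half this angle, whatever the lens; pixels are square), "cx", "cy" (the principal point, pixels), "dist_coeffs" ([k1, k2, p1, p2, k3] as OpenCV has them; the pictures are not rectified), "extrinsics" (4x4, takes a point from camera to world coordinates). Camera axes: x right, y down, z forward; pixel columns grow to the right and rows downward; lengths in m; the calibration is good to about 2 mm. A picture is of the moment at which its call begins: read the wrist's pose just before it. camera_info takes no time and is no camera call; for the wrist camera it gives the pose at the moment of the call.
- job.sign_off(): hands the job in; it is judged then, once.
The state is a dict: "clock": time; "joints": joint angles; "dq": joint speeds; "joint_efforts": joint torques, N m; "position": TCP position; "ee_rot": TCP orientation; "force": force on the tool from outside, world axes, zero at the start; "ft_torque": the same for the moment, N m; "width": opening from 0.0 (shut) to 1.0 (fully open); "gripper_force": force on a finger pad.
Only numpy, scipy, OpenCV 4.12 (cv2) and the standard library are available. Lean on these libraries where they do the work, as an engineer would, in place of code of your own. Each camera call takes 0.05 s, during which the arm holds its last target. There are 200 camera calls.

TASK

Print the date on the tea carton that lies flat, label up, in the middle of the table: lift the self-inking stamp by its handle, stand it upright and square on the label with its print centred in the long empty date box and its front towards the label's lower edge, and press the handle down until it is fully home. Be gentle, the carton is thin and dents under a hard push: press no harder than the stamp's spring needs, do not shift the carton, print nowhere else and leave the other things alone. Finish while still gripping the stamp and holding it pressed home on the date box, so that the ink takes.

Things in the scene. Friction and masses are not known exactly. Their poses are not given: they have to be found in the camera images.
- stamp: Self-inking stamp standing on its foot, 42x74x91 mm (x,y,z), 110 g: black foot frame 42x74 mm, 7 mm high, with a print window; grey handle cap above. Origin: centre of the foot's underside, z up; the print (40 mm along y, 10 along x) falls centred there. Front is -x: a clear whitish lip sticks 6 mm out of the foot. Starts turned less than 60 degrees from the carton.
- stamp_grip (a point): Middle of the stamp's grey cap, 72 mm above the foot's underside while unpressed; goes down with it. The cap is 34 mm along x (flat front and back, for the pads) by 72 along y, from 48 to 84 mm up, then a rounded top, 30x64 mm, to 91 mm. A white index card lies in the front half of its top, a black ridge behind it.
- stamp_handle (a joint): How far the handle is pressed down into the frame, m: 0 = up, at rest; 0.014 = end stop, fully home. A spring pushes it up: 2.3 N to begin, 7.7 N at 0.012, 8.6 N at the stop. The print face meets the label from 0.012 on; 0.009 or more off the date box counts as a print there.
- carton: Carton to be stamped: filled, plain brown card, 108x156x50 mm (x,y,z), about 300 g, loose, lying flat. Origin: centre of its underside, z up. A white label covers most of its top; the label's dark band lies along its top edge (+x), its lower edge (-x) is towards the robot.
- date_box (a point): Centre of the empty date box on the carton's top face, 50.5 mm above its underside, at x -24, y -28 mm from the carton's centre: thin dark outline 50 mm long (y) by 20 mm (x), lower right on the label. The 24 mm square at the lower left is for a price sticker. Axes as the carton's.
- carton_2: Bystander: a like carton that stands on edge farther back (108 mm high), label towards the robot, another one behind it.
- label_roll: Bystander: roll of labels, 74 mm across, 30 mm high, lying flat. Origin: centre of its underside. It and the stamp lie one to the left and one to the right of the carton.
- clipboard: Bystander: clipboard with a sheet, 220 x 160 x 11 mm, flat on the table at the right, farther back. Origin: centre of its underside.
- pen: Bystander: marker pen, 135 mm long and 17 mm thick, lying on the table at the left, farther back. Origin: its underside at mid-length.
Not all that is in view belongs to the job. Leave any purple look-alike of the stamp alone.

How it is judged:
By the outcome, as a careful person would: the job done as asked, in the order asked, and still so for the second after the job is handed in, while the arm keeps its last pose, push and grip.
It also fails if it takes over 48 s, if anything falls off the work surface, if the arm or the gripper's body presses on something with over 40 N, if the wrist force passes 120 N, or if a joint passes its speed limit or range.

## Working session

There is one attempt and no reset: what is moved stays moved. The work goes in short steps, Python scripts to look and compute and a shell command to move; the robot and the scene stay as the last step left them, time stands still between calls to the robot, and variables do not carry over. Pictures are saved under pics/ and viewed, at most 10 in all, crops included, and the job is handed in when it is done.

```bash
mkdir -p pics
python3 - <<'E'
from cell import telemetry, vision
import cv2,numpy as np
s=telemetry.observe(); print({k:np.round(v,3).tolist() for k,v in s.items()})
for n in("scene","top"):
    im=vision.get_image(n); cv2.imwrite(f"pics/{n}0.png",im[:,:,::-1])
    c=vision.camera_info(n); print(n,{k:np.round(v,3).tolist() for k,v in c.items()})
E
```

```text
{'clock': 0.0, 'joints': [-1.37, 0.435, 0.025, 1.574, -0.012, 1.134, -0.075], 'dq': [0.002, -0.001, -0.001, 0.001, -0.001, 0.002, 0.001], 'joint_efforts': [0.0, -66.787, 0.986, -31.445, -0.06, 0.043, 0.0], 'position': [0.187, 0.596, 0.248], 'ee_rot': [-0.476, -3.105, 0.003], 'force': [-0.077, -0.534, -0.564], 'ft_torque': [0.022, -0.024, -0.01], 'gripper_force': 0.0, 'width': 0.997}
scene {'fov_y': 48.353, 'cx': 262.826, 'cy': 191.803, 'dist_coeffs': [-0.105, 0.0, 0.0, 0.0, 0.0], 'extrinsics': [[-0.599, -0.713, 0.363, 0.143], [-0.8, 0.528, -0.284, 0.316], [0.011, -0.461, -0.888, 1.169], [0.0, 0.0, 0.0, 1.0]]}
top {'fov_y': 46.08, 'cx': 253.855, 'cy': 193.028, 'dist_coeffs': [-0.174, 0.0, 0.0, 0.0, 0.0], 'extrinsics': [[0.005, -0.981, 0.196, 0.355], [-1.0, -0.007, -0.007, -0.03], [0.008, -0.196, -0.981, 1.404], [0.0, 0.0, 0.0, 1.0]]}
```

View pics/top0.png

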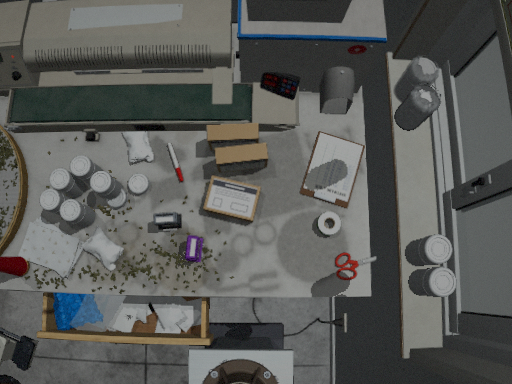

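View pics/scene0.png

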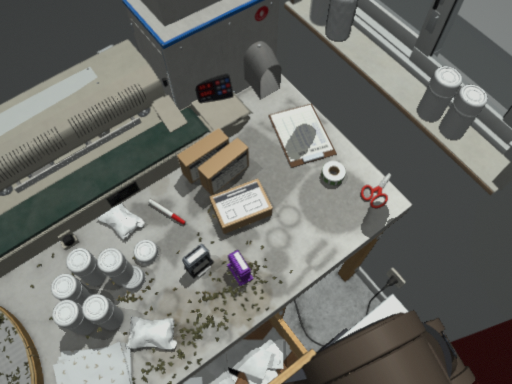

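The top view shows the stamp at about (168,220), the purple look-alike at (193,248), the carton at (231,198) and the roll at (327,224). In the scene view the stamp is at (198,262) and the carton at (241,205). Next I'll enlarge both.

```bash
cat > h.py <<'E'
import numpy as np, cv2
from cell import telemetry, vision
from scipy.spatial.transform import Rotation as R
def cam(n):
    c=vision.camera_info(n); f=192/np.tan(np.radians(c["fov_y"]/2))
    K=np.array([[f,0,c["cx"]],[0,f,c["cy"]],[0,0,1.]])
    return K,np.array(c["dist_coeffs"],float),np.array(c["extrinsics"])
def ray(C,px,z):
    K,d,E=C; p=cv2.undistortPoints(np.array(px,float).reshape(-1,1,2),K,d)[:,0]
    v=np.c_[p,np.ones(len(p))]@E[:3,:3].T; o=E[:3,3]
    return o+v*((z-o[2])/v[:,2])[:,None]
def proj(C,P):
    K,d,E=C; T=np.linalg.inv(E)
    return cv2.projectPoints(np.array(P,float).reshape(-1,1,3),cv2.Rodrigues(T[:3,:3])[0],T[:3,3],K,d)[0][:,0]
E
python3 - <<'E'
from h import *
a=cv2.imread("pics/top0.png")[165:275,140:270]; b=cv2.imread("pics/scene0.png")[170:300,170:290]
a=cv2.resize(a,(520,440),interpolation=cv2.INTER_CUBIC); b=cv2.resize(b,(480,520),interpolation=cv2.INTER_CUBIC)
a=cv2.resize(a,(400,338)); b=cv2.resize(b,(400,433))
o=np.zeros((433,800,3),np.uint8); o[:338,:400]=a; o[:,400:]=b
cv2.imwrite("pics/crop1.png",o)
C=cam("top")
im=cv2.imread("pics/top0.png"); hsv=cv2.cvtColor(im,cv2.COLOR_BGR2HSV)
m=((hsv[...,0]>8)&(hsv[...,0]<24)&(hsv[...,1]>70)).astype(np.uint8)*255; w=np.zeros_like(m); w[172:230,195:268]=1
m=m*w
ys,xs=np.where(m>0); r=cv2.minAreaRect(np.c_[xs,ys].astype(np.float32)); print(r)
print(ray(C,cv2.boxPoints(r),.05).round(3))
print("stamp top",ray(C,[[168,218]],.09),"purple",ray(C,[[193,245]],.09))
E
```

```text
((231.41177368164062, 198.3529510498047), (51.41754913330078, 36.865413665771484), 14.03624439239502)
[[ 0.572  0.118  0.05 ]
 [ 0.683  0.094  0.05 ]
 [ 0.645 -0.061  0.05 ]
 [ 0.534 -0.034  0.05 ]]
stamp top [[0.54036482 0.21408836 0.09      ]] purple [[0.46157319 0.13762055 0.09      ]]
```

View pics/crop1.png

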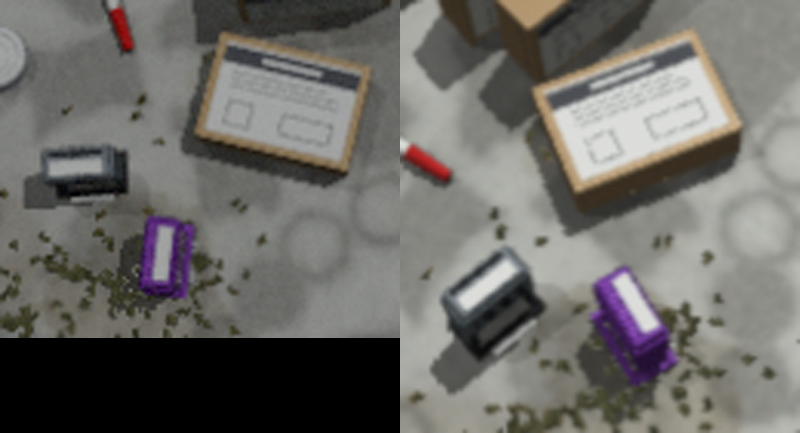

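In the crop, the stamp's white card is at about (164,219) in the top view, with the whitish lip below it towards the robot, so its yaw is near 0. The date box is at the lower right of the label and the carton's yaw is about -13°. I'll go above the stamp to look with the wrist camera.

```bash
cat >> h.py <<'E'
def tri(pts):
    A=np.zeros((3,3));b=np.zeros(3)
    for C,p in pts:
        o=C[2][:3,3]; q=ray(C,[p],0)[0]-o; q/=np.linalg.norm(q); M=np.eye(3)-np.outer(q,q); A+=M; b+=M@o
    return np.linalg.solve(A,b)
def go(pos,yaw):
    "shift cm / turn deg to bring TCP to pos, tool y along world yaw (deg), tool down"
    s=telemetry.observe(); r=R.from_rotvec(s["ee_rot"]); a=np.radians(yaw); c,n=np.cos(a),np.sin(a)
    t=R.from_matrix(np.array([[-n,c,0],[c,n,0],[0,0,-1.]]).T)
    print("shift",(r.inv().apply(np.array(pos)-s["position"])*100).round(2),"turn",np.degrees((r.inv()*t).as_rotvec()).round(2))
E
python3 - <<'E'
from h import *
print(tri([(cam("top"),[164.4,219]),(cam("scene"),[196.1,255.2])]))
go([.50,.21,.27],3)
E
```

```text
[0.53810568 0.22562902 0.08732536]
shift [-41.42 -27.46  -2.15] turn [-6.000e-02  5.000e-02  6.959e+01]
```

```bash
python3 -m creep '9.18 -5 -3.3 -2.2 0 0 8.5; 9.18 -10 -6.7 -2.2 0 0 17; 9.18 -15 -10 -2.2 0 0 25.5; 9.18 -20 -13.3 -2.2 0 0 34; 9.18 -25 -16.6 -2.2 0 0 42'; python3 -c "
from h import *
go([.50,.21,.27],3)"
```

```text
clock: 0.72
position: [0.3767, 0.3614, 0.2706]
ee_rot: [-1.563, -2.725, 0.0]
force: [0.8, 0.8, 0.3]
width: 1.0
gripper_force: 0.0
shift [-19.29   3.     0.06] turn [-1.000e-02 -0.000e+00  2.732e+01]
```

```bash
python3 -m creep '9.18 -5 0.8 0 0 0 8; 9.18 -10 1.6 0 0 0 16; 9.18 -15 2.4 0 0 0 24; 9.18 -19.3 3 0 0 0 27.3; 9.18 -19.3 3 0 0 0 27.3'
python3 - <<'E'
from h import *
print(telemetry.observe()["position"])
C=cam("wrist"); np.save("w1.npy",np.array([C[0].tolist(),C[2][:3,:3].tolist()])); print(C[2].round(3),C[1])
im=vision.get_image("wrist")[:,:,::-1]; cv2.imwrite("pics/w1.png",im)
E
```

```text
clock: 1.35
position: [0.5018, 0.2085, 0.2706]
ee_rot: [2.163, 2.276, -0.001]
force: [-0.8, 0.3, -0.9]
width: 0.998
gripper_force: 0.0
[0.5017613  0.20847704 0.27064708]
[[ 0.999  0.048  0.017  0.498]
 [ 0.05  -0.951 -0.304  0.291]
 [ 0.001  0.305 -0.952  0.407]
 [ 0.     0.     0.     1.   ]] [-0.07098644  0.          0.          0.          0.        ]
```

View pics/w1.png

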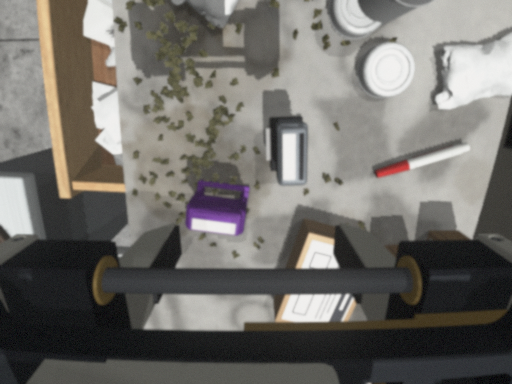

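The wrist view shows the stamp's cap at about (292,152) with the lip at (268,140). The purple look-alike is at (218,205) and the date box is at about (293,304). I'll enlarge the stamp.

Run:
```python
from h import *
im=cv2.imread("pics/w1.png"); a=cv2.resize(im[105:205,245:345],(600,600),interpolation=cv2.INTER_CUBIC)
cv2.imwrite("pics/w1c.png",a)
hsv=cv2.cvtColor(im,cv2.COLOR_BGR2HSV)
m=((hsv[...,2]>175)&(hsv[...,1]<45)).astype(np.uint8); 
n,l,st,ce=cv2.connectedComponentsWithStats(m)
C=cam("wrist")
for i in range(1,n):
    x,y=ce[i]
    if 255<x<315 and 105<y<200 and st[i,4]>15:
        ys,xs=np.where(l==i); r=cv2.minAreaRect(np.c_[xs,ys].astype(np.float32)); b=cv2.boxPoints(r); z=.0915 if x>275 else .005
        print(st[i],ce[i].round(1),r[1:],ray(C,[ce[i]],z).round(4)); print(ray(C,b,z)[:,:2].round(4).tolist())
```

```text
[267 130   2  29  58] [267.5 144. ] ((28.0, 1.0), 90.0) [[0.5149 0.2291 0.005 ]]
[[0.513, 0.248], [0.5143, 0.248], [0.5168, 0.2097], [0.5154, 0.2096]]
[282 132  18  51 730] [289.9 157.3] ((50.08802032470703, 15.927785873413086), 87.0643310546875) [[0.5362 0.2298 0.0915]]
[[0.524, 0.2559], [0.5408, 0.2578], [0.5488, 0.2028], [0.5311, 0.2009]]
```

View pics/w1c.png

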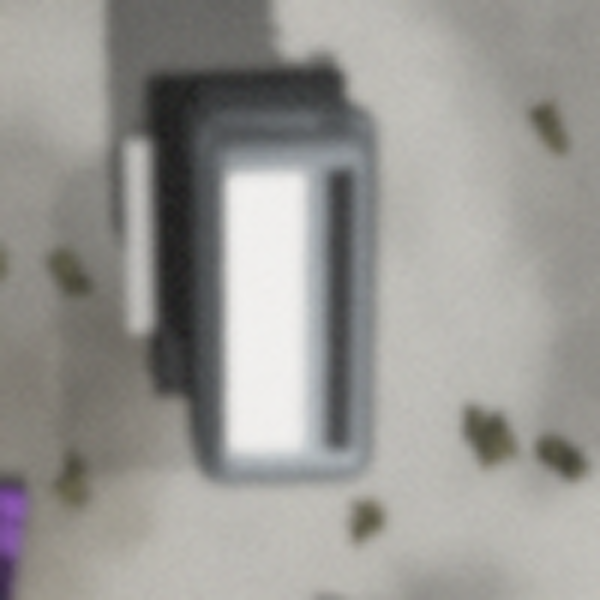

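The enlarged stamp has its card edges at x 222–307, y 170–455, its ridge at about x 340, and the lip at (138,135–332). All are nearly vertical in the image.

Run:
```python
from h import *
C=cam("wrist")
f=lambda L:[[245+(x+.5)/6-.5,105+(y+.5)/6-.5] for x,y in L]
c=ray(C,f([(264.5,170),(264,453),(343,172),(338,447)]),.091); l=ray(C,f([(138,137),(140,332)]),.004)
for p in(c[:2],c[2:],l):
    d=p[0]-p[1]; print(p.mean(0).round(4),np.linalg.norm(d).round(4),np.degrees(np.arctan2(-d[0],d[1])).round(2))
cen=ray(C,f([(304,313),(320,310)]),.091);print(cen)
# card/ridge via cap outline: at z=.084 mid plane edges
print("cap x edges",ray(C,f([(195,290),(375,290)]),.084), "y ends",ray(C,f([(285,478),(285,110)]),.084))
im=cv2.imread("pics/w1.png");
```

```text
[0.5349 0.2299 0.091 ] 0.0522 4.79
[0.5486 0.2311 0.091 ] 0.0507 4.57
[0.5153 0.2291 0.004 ] 0.0447 4.29
[[0.54202256 0.23063624 0.091     ]
 [0.54487208 0.23135005 0.091     ]]
cap x edges [[0.52253458 0.23242166 0.084     ]
 [0.55575396 0.23429036 0.084     ]] y ends [[0.54235983 0.19721334 0.084     ]
 [0.53625974 0.26596867 0.084     ]]
```

```bash
python3 -c "
from h import *
go([.5393,.231,.075],4.6)"
```

```text
shift [ 1.82  4.   19.54] turn [-0.02  0.04 -1.49]
```

```bash
python3 -m creep '9.18 1.82 4 4 0 0 -1.5; 9.18 1.82 4 9 0 0 -1.5; 9.18 1.82 4 14 0 0 -1.5; 9.18 1.82 4 18 0 0 -1.5; 9.18 1.82 4 19.5 0 0 -1.5' 15; python3 -c "
from h import *
go([.5393,.231,.075],4.6)
cv2.imwrite('pics/w2.png',vision.get_image('wrist')[:,:,::-1])
go([.5393,.231,.075],4.6)"
```

```text
clock: 2.02
position: [0.5366, 0.2336, 0.0733]
ee_rot: [-2.123, -2.313, 0.006]
force: [-0.7, -0.3, 0.4]
width: 0.997
gripper_force: 0.0
shift [-0.28  0.25 -0.17] turn [-0.24  0.05  0.32]
shift [-0.26  0.24 -0.21] turn [-0.23  0.07  0.3 ]
```

View pics/w2.png

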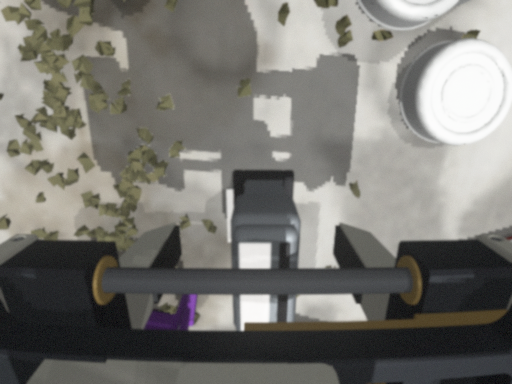

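The stamp sits between the open fingers: its cap is at columns 233–298 and the fingers are at about 165 and 350. I'll correct the small offset and close.

```bash
python3 -m creep '9.18 -0.27 0.25 -0.2 -0.2 0 0.3; 9.18 -0.27 0.25 -0.2 -0.2 0 0.3; 4.5 -0.27 0.25 -0.2 -0.2 0 0.3'; python3 -c "
from h import *
go([.5393,.231,.075],4.6)"; python3 -m creep '2 0 0 0 0 0 0; 2 0 0 0 0 0 0; 2 0 0 0 0 0 0; 2 0 0 0 0 0 0; 2 0 0 0 0 0 0' 20;  python3 -c "
from h import *
go([.5393,.231,.075],4.6)"
```

```text
clock: 2.45
position: [0.5422, 0.2307, 0.0791]
ee_rot: [2.131, 2.305, 0.008]
force: [-0.0, -0.3, 0.0]
width: 0.934
gripper_force: 0.0
shift [ 0.05 -0.29  0.41] turn [ 0.32 -0.07 -0.11]
clock: 3.08
position: [0.5415, 0.2303, 0.0777]
ee_rot: [2.131, 2.305, 0.004]
force: [-0.7, -0.3, -0.2]
width: 0.398
gripper_force: 0.0
shift [ 0.09 -0.21  0.27] turn [ 0.2  -0.   -0.11]
```

```bash
python3 -m creep '5 0.1 -0.22 0.25 0.2 0 -0.1; 5 0.1 -0.22 0.25 0.2 0 -0.1; 5 0.1 -0.22 0.25 0.2 0 -0.1; 5 0.1 -0.22 0.25 0.2 0 -0.1; 5 0.1 -0.22 0.25 0.2 0 -0.1'; python3 -c "
from h import *
go([.5393,.231,.075],4.6)"
```

```text
clock: 3.7
position: [0.5393, 0.2311, 0.0753]
ee_rot: [2.131, 2.308, 0.0]
force: [0.1, 0.5, 0.0]
width: 0.548
gripper_force: 0.0
shift [-0.01 -0.    0.03] turn [ 0.01 -0.   -0.01]
```

```bash
python3 -m creep '2 0 0 0 0 0 0; 2 0 0 0 0 0 0; 2 0 0 0 0 0 0; 2 0 0 0 0 0 0; 2 0 0 0 0 0 0' 25;  python3 -m creep '2 0 0 0 0 0 0; 2 0 0 0 0 0 0; 2 0 0 0 0 0 0' ;python3 -c "
from h import *
go([.5393,.231,.075],4.6); print(telemetry.observe()['ft_torque'])"
```

```text
clock: 4.32
position: [0.5393, 0.2311, 0.0752]
ee_rot: [2.131, 2.309, 0.0]
force: [-0.2, -0.1, -0.4]
width: 0.369
gripper_force: 24.9
clock: 4.7
position: [0.5392, 0.2311, 0.0752]
ee_rot: [-2.131, -2.309, 0.0]
force: [0.7, -0.7, -1.2]
width: 0.368
gripper_force: 24.9
shift [-0.01  0.01  0.02] turn [-0.01 -0.   -0.01]
[-0.09360283  0.04935302  0.03239969]
```

```bash
python3 -m creep '2 0 0 -2 0 0 0; 2 0 0 -5 0 0 0; 2 0 0 -10 0 0 0; 2 0 0 -14 0 0 0; 2 0 0 -15 0 0 0'; python3 -c "
from h import *
go([.58,-.08,.225],-13)"
```

```text
clock: 5.32
position: [0.5404, 0.2315, 0.2279]
ee_rot: [2.13, 2.308, 0.007]
force: [0.2, 0.1, -1.1]
width: 0.369
gripper_force: 24.9
shift [-31.36   1.46   0.23] turn [ 0.2  -0.15 17.58]
```

```bash
python3 -m creep '2 -4 0.2 0 0 0 2.5; 2 -9 0.4 0 0 0 5; 2 -14 0.6 0 0 0 8; 2 -19 0.8 0 0 0 10.5; 2 -23 1.1 0 0 0 13'; python3 -m creep '2 -4 0 0 0 0 2.5; 2 -7 0 0 0 0 4.6; 2 -8.4 0 0 0 0 4.6; 2 -8.4 0 0 0 0 4.6; 2 -8.4 0 0 0 0 4.6';  python3 - <<'E'
from h import *
go([.58,-.08,.225],-13)
C=cam("wrist");
import pickle; pickle.dump(C,open("w3.pkl","wb"))
im=vision.get_image("wrist")[:,:,::-1]; cv2.imwrite("pics/w3.png",im)
E
```

```text
clock: 5.95
position: [0.5679, 0.0005, 0.2242]
ee_rot: [-2.381, -2.049, 0.002]
force: [-0.0, -0.1, -0.4]
width: 0.372
gripper_force: 24.9
clock: 6.58
position: [0.5566, -0.0786, 0.2248]
ee_rot: [-2.456, -1.958, -0.0]
force: [-0.7, 0.2, -1.5]
width: 0.374
gripper_force: 24.9
shift [ 0.38  2.32 -0.02] turn [-0.04 -0.04  0.13]
```

View pics/w3.png

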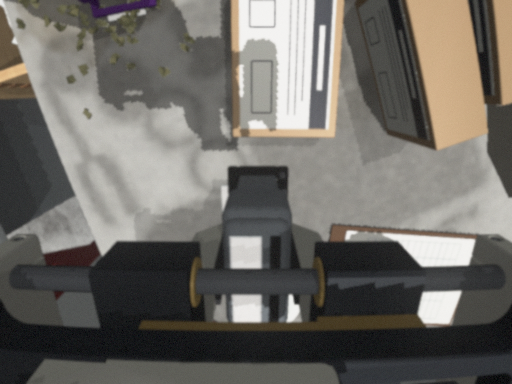

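The wrist view shows the carton nearly square in the picture. The date box is at about (261,86), the label's lower end is at row 130, and the held stamp's foot has its end corners at (228,167) and (288,167). I'll enlarge that.

Run:
```python
import cv2,numpy as np
im=cv2.imread("pics/w3.png")[20:220,200:350]
a=cv2.resize(im,(600,800),interpolation=cv2.INTER_CUBIC)
a=cv2.createCLAHE(3,(4,4)).apply(cv2.cvtColor(a,cv2.COLOR_BGR2GRAY))
o=np.concatenate([a[:480,:],],1)
b=cv2.resize(a[560:760,:],(600,200))
cv2.imwrite("pics/w3c.png",np.concatenate([a[:500:,:600][::1],b[:100]],0))
```

```text
(no output)
```

View pics/w3c.png

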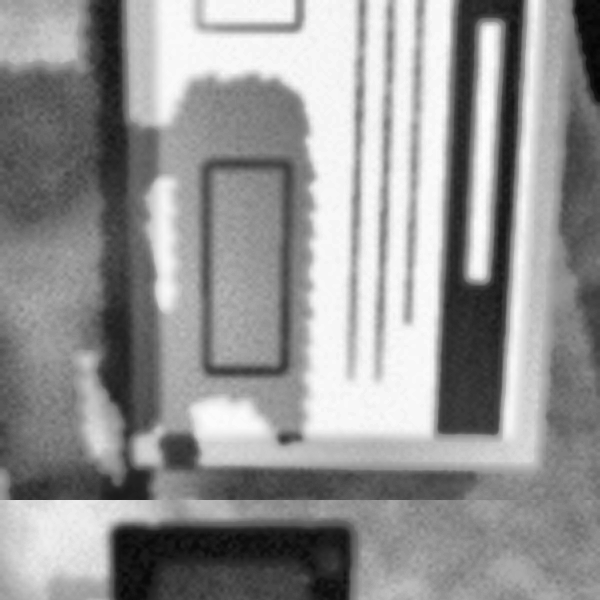

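In the enlarged view the box corners are at crop (205,163), (289,163), (287,370) and (208,370). The stamp foot's end edge runs from (113,526) to (352,523).

Run:
```python
from h import *
import pickle; C=pickle.load(open("w3.pkl","rb")); s=telemetry.observe(); print(s["position"],s["width"])
f=lambda L:[[200+(x+.5)/4-.5,20+(y+.5)/4-.5] for x,y in L]
b=ray(C,f([(205,163),(289,163),(287,370),(208,370)]),.0505)
c=b.mean(0); u=(b[0]+b[1]-b[2]-b[3])/2; v=(b[1]+b[2]-b[0]-b[3])/2
print("box",c.round(4),np.linalg.norm(u),np.degrees(np.arctan2(-u[0],u[1])),np.linalg.norm(v),np.degrees(np.arctan2(v[1],v[0])))
# label far end edge, band edges
L=ray(C,f([(505,30),(503,400),(358,30),(351,375)]),.0505)
for p in(L[:2],L[2:]): d=p[0]-p[1]; print("yaw",np.degrees(np.arctan2(-d[0],d[1])))
L=ray(C,f([(150,435),(500,435)]),.0505);d=L[1]-L[0]; print("yaw",np.degrees(np.arctan2(d[1],d[0])))
zf=s["position"][2]-.0752
F=ray(C,f([(113,560+26),(352,560+23)]),zf); d=F[1]-F[0]; yaw=np.degrees(np.arctan2(d[1],d[0]))
print("foot",F,np.linalg.norm(d),yaw)
r=R.from_rotvec(s["ee_rot"]); print("tool yaw",np.degrees(np.arctan2(*r.as_matrix()[[1,0],1])), "foot mid rel. tool (x,y,z)",r.inv().apply(F.mean(0)-s["position"]))
```

```text
[ 0.55658513 -0.07856899  0.22490097] 0.37378807839573225
box [0.582  0.0085 0.0505] 0.04993170809678465 -12.51425784735583 0.020429490281302615 -12.836679963213363
yaw -9.948938115121363
yaw -12.625562679547992
yaw -12.74429048117275
foot [[ 0.54379162 -0.04243948  0.14970097]
 [ 0.58667878 -0.05166395  0.14970097]] 0.043867976500594826 -12.138643514912777
tool yaw -12.86045922274911 foot mid rel. tool (x,y,z) [0.03260481 0.0014572  0.07521971]
```

Run:
```python
from h import *
s=telemetry.observe(); C=cam("wrist"); im=vision.get_image("wrist")[:,:,::-1]; cv2.imwrite("pics/w4.png",im)
T=np.eye(4); T[:3,:3]=R.from_rotvec(s["ee_rot"]).as_matrix(); T[:3,3]=s["position"]
X=np.linalg.inv(T)@C[2]; np.save("X.npy",X); print(X.round(4))
def edge(im,a,b):  # strongest gradient along segment
    a,b=np.array(a,float),np.array(b,float); n=int(np.linalg.norm(b-a)*4); P=(a+(b-a)*np.linspace(0,1,n)[:,None]).astype(np.float32)
    g=cv2.remap(cv2.GaussianBlur(cv2.cvtColor(im,6),(0,0),1).astype(np.float32),P[:,0],P[:,1],1).ravel(); i=np.abs(np.gradient(g)).argmax(); return P[i]
for n,dx in(("w2",5),("w4",0)):
    I=cv2.imread(f"pics/{n}.png")
    E=[edge(I,(235+dx+k,155),(235+dx+k,178)) for k in(5,20,30,40,50)]
    lf=[edge(I,(220+dx,y),(238+dx,y)) for y in(172,176,180)]; rt=[edge(I,(280+dx,y),(296+dx,y)) for y in(172,176,180)]
    print(n,[e[1].round(1) for e in E],[e[0].round(1) for e in lf],[e[0].round(1) for e in rt])
    c=np.concatenate([cv2.resize(I[155:325,215:305],(400,566//2*2//1),interpolation=cv2.INTER_CUBIC)],1); cv2.imwrite(f"pics/{n}z.png",c)
cv2.imwrite("pics/cmp.png",np.concatenate([cv2.imread("pics/w2z.png"),cv2.imread("pics/w4z.png")],1))
```

```text
[[-1.000e-04 -9.530e-01 -3.030e-01  8.280e-02]
 [ 1.000e+00 -3.000e-04  5.000e-04  8.000e-04]
 [-6.000e-04 -3.030e-01  9.530e-01 -1.363e-01]
 [ 0.000e+00  0.000e+00  0.000e+00  1.000e+00]]
w2 [np.float32(169.4), np.float32(169.4), np.float32(169.4), np.float32(169.4), np.float32(170.7)] [np.float32(232.9), np.float32(232.4), np.float32(232.4)] [np.float32(293.4), np.float32(293.4), np.float32(293.4)]
w4 [np.float32(165.4), np.float32(165.4), np.float32(165.4), np.float32(165.4), np.float32(165.4)] [np.float32(227.9), np.float32(227.9), np.float32(227.9)] [np.float32(287.4), np.float32(287.4), np.float32(287.4)]
```

View pics/cmp.png

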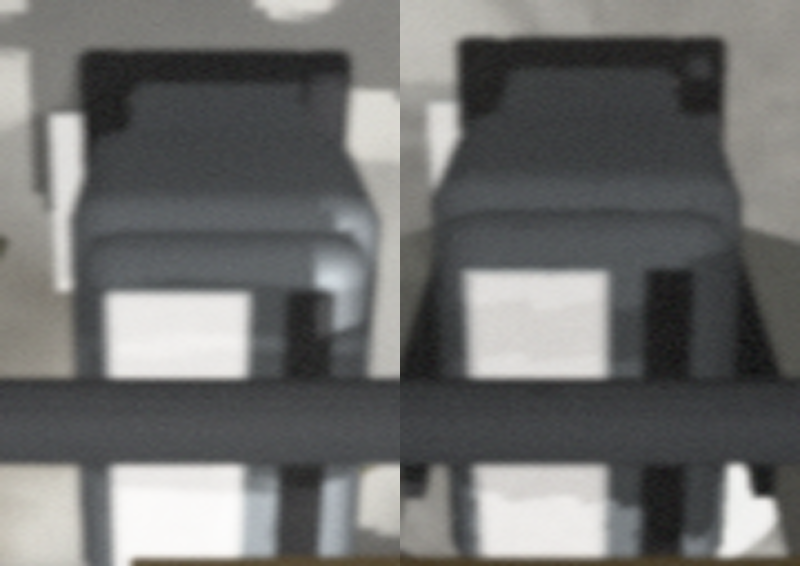

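The comparison shows the stamp upright in the hand with its foot edge level. I'll check it numerically against the pre-grasp image for slip or tilt.

Run:
```python
from h import *
X=np.load("X.npy"); K,d,_=cam("wrist"); s=telemetry.observe(); print(K[0,0])
# w2 tool pose
a=np.radians(4.6);c,n=np.cos(a),np.sin(a)
t=R.from_matrix(np.array([[-n,c,0],[c,n,0],[0,0,-1.]]).T)
r2=t*R.from_rotvec(np.radians([-.235,.06,.31])).inv(); p2=np.array([.5393,.231,.075])-r2.apply(np.array([-.28,.25,-.17])/100)
S2=np.eye(4);S2[:3,:3]=[[c,-n,0],[n,c,0],[0,0,1]];S2[:3,3]=[.5393,.231,0]
T2=np.eye(4);T2[:3,:3]=r2.as_matrix();T2[:3,3]=p2
# ideal in-hand: grasp pose tool->stamp
G=np.eye(4);G[:3,:3]=[[0,1,0],[1,0,0],[0,0,-1]];G[:3,3]=[0,0,.0752]
P=np.array([[-.021,.037,0],[.021,.037,0],[-.021,.037,.007],[.021,.037,.007],[-.005,.026,.091],[0.017,.036,.048],[-.017,.036,.084],[.017,.036,.084]])
H=np.c_[P,np.ones(8)]
print("w2",proj((K,d,X),(H@(np.linalg.inv(T2)@S2).T)[:,:3]).round(1).tolist())
print("w4",proj((K,d,X),(H@G.T)[:,:3]).round(1).tolist())
```

```text
295.47033456280565
w2 [[230.9, 164.0], [288.7, 164.3], [230.1, 166.2], [289.7, 166.6], [249.6, 234.9], [290.0, 185.1], [223.7, 207.9], [298.1, 208.4]]
w4 [[226.9, 159.9], [284.5, 159.9], [226.0, 162.0], [285.3, 162.0], [243.9, 227.3], [284.9, 179.3], [218.1, 200.9], [292.1, 200.9]]
```

The grasp is level and there was no slip. The first stamp estimate was off by about 2 mm because the arm was still settling, so the stamp sits about 3 mm towards -x of the tool in camera terms. I'll compensate for that and hover over the box.

```bash
python3 -c "
from h import *
go([.5813,.0117,.155],-12.65)"
```

```text
shift [9.36 0.4  7.  ] turn [-0.02 -0.03 -0.22]
```

```bash
python3 -m creep '2 3 0.1 0 0 0 -0.2; 2 6 0.3 0 0 0 -0.2; 2 8.5 0.4 2 0 0 -0.2; 2 9.36 0.4 4 0 0 -0.2; 2 9.36 0.4 5.5 0 0 -0.2';python3 -m creep '2 0 0 1.5 0 0 0; 2 0 0 1.5 0 0 0; 2 0 0 1.5 0 0 0; 2 0 0 1.5 0 0 0; 2 0 0 1.5 0 0 0';  python3 - <<'E'
from h import *
go([.5813,.0117,.155],-12.65)
import pickle; pickle.dump((cam("wrist"),telemetry.observe()),open("w5.pkl","wb"))
im=vision.get_image("wrist")[:,:,::-1]; cv2.imwrite("pics/w5.png",im)
a=im[:200,170:370]; cv2.imwrite("pics/w5c.png",cv2.resize(a,(600,600),interpolation=cv2.INTER_CUBIC))
E
```

```text
clock: 7.3
position: [0.5806, 0.0115, 0.168]
ee_rot: [-2.452, -1.962, 0.003]
force: [0.0, -1.0, -0.8]
width: 0.37
gripper_force: 24.9
clock: 7.92
position: [0.5816, 0.0098, 0.1558]
ee_rot: [2.455, 1.959, 0.002]
force: [-1.4, 0.1, -1.6]
width: 0.368
gripper_force: 24.9
shift [ 0.17 -0.07  0.08] turn [ 0.05 -0.03 -0.17]
```

View pics/w5c.png

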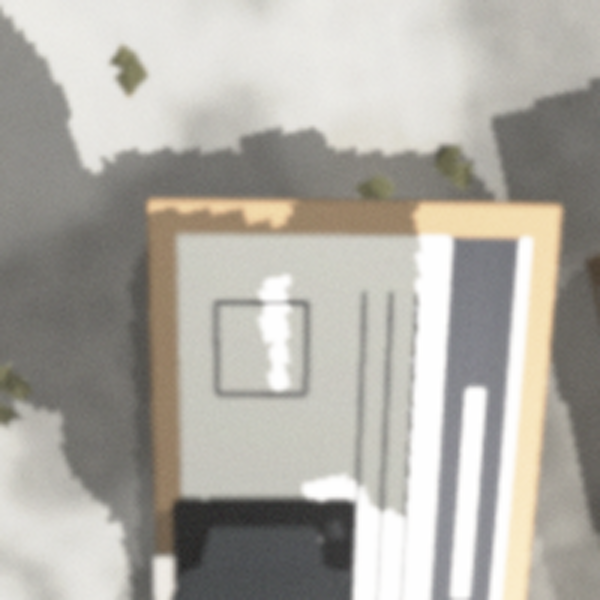

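The view shows the carton's far corners at crop (148,200) and (562,205), the price square at (214–309, 300–396), and the foot's end edge at row 500, x 175–356.

Run:
```python
from h import *
import pickle; C,s=pickle.load(open("w5.pkl","rb")); r=R.from_rotvec(s["ee_rot"]); p=s["position"]
f=lambda L:[[170+(x+.5)/3-.5,(y+.5)/3-.5] for x,y in L]
tl=lambda q:r.inv().apply(q-p)
c=ray(C,f([(148,200),(562,205)]),.05); d=c[1]-c[0]; yaw=np.arctan2(d[1],d[0]); print("width",np.linalg.norm(d),"yaw",np.degrees(yaw))
q=ray(C,f([(214,300),(309,300),(309,396),(214,396)]),.0505); print("sq",[np.linalg.norm(q[i]-q[i-1]).round(4) for i in range(4)], np.degrees(np.arctan2(*(q[1]-q[0]+q[2]-q[3])[[1,0]])))
for yw in (yaw,np.radians(-12.65)):
    a=np.array([np.cos(yw),np.sin(yw),0]); b=np.array([-a[1],a[0],0])
    print("box from corners, tool mm",tl(c.mean(0)-.024*a-.106*b)*1000,"from w3",tl(np.array([.582,.0085,.0505]))*1000)
for z in(0,.007):
  F=ray(C,f([(175,499),(356,499)]),p[2]-.0752+z); t=tl(F).mean(0)*1000; print("foot centre tool mm",t-[37,0,0],np.linalg.norm(F[1]-F[0]))
print(np.degrees(np.arctan2(*r.as_matrix()[[1,0],1])),"tilt",r.as_matrix()[:,2]); go([.5813,.0117,.155],-12.65)
```

```text
width 0.1068281405568964 yaw -13.12135241897005
sq [np.float64(0.0251), np.float64(0.025), np.float64(0.0251), np.float64(0.0257)] -12.8308802310061
box from corners, tool mm [ -2.14904581   0.56727797 105.75942531] from w3 [ -1.27050306   0.59195001 105.25988308]
box from corners, tool mm [ -2.34748445   1.43907339 105.76012744] from w3 [ -1.27050306   0.59195001 105.25988308]
foot centre tool mm [-4.5346093   1.78005425 75.21776457] 0.04431456369622301
foot centre tool mm [-2.86777642  1.74606318 68.2185556 ] 0.0428477436012821
-12.820017144668814 tilt [ 1.00525835e-03  2.79491966e-04 -9.99999456e-01]
shift [ 0.17 -0.06  0.06] turn [ 0.04 -0.02 -0.17]
```

```bash
python3 -m creep '2 0.15 -0.06 0.5 0.05 0 -0.1; 2 0.15 -0.06 1.2 0.05 0 -0.1; 2 0.15 -0.06 1.9 0.05 0 -0.1; 2 0.15 -0.06 2.4 0.05 0 -0.1; 2 0.15 -0.06 2.5 0.05 0 -0.1'; python3 -m creep '2 0 0 0 0 0 0; 2 0 0 0 0 0 0; 2 0 0 0 0 0 0; 2 0 0 0 0 0 0; 2 0 0 0 0 0 0'; python3 -c "
from h import *
go([.5813,.0117,.1257],-12.75); print(telemetry.observe()['ft_torque'])"
```

```text
clock: 8.6
position: [0.5808, 0.0115, 0.1297]
ee_rot: [-2.453, -1.961, 0.002]
force: [-0.1, 0.3, -0.4]
width: 0.371
gripper_force: 24.9
clock: 9.22
position: [0.5811, 0.0116, 0.1303]
ee_rot: [-2.453, -1.961, 0.001]
force: [0.1, 0.3, -1.5]
width: 0.369
gripper_force: 24.9
shift [0.02 0.02 0.46] turn [-0.04 -0.01  0.04]
[-0.15465858  0.01136379  0.01909666]
```

```bash
python3 -m creep '2 0 0 0.3 0 0 0; 2 0 0 0.6 0 0 0; 2 0 0 0.8 0 0 0; 2 0 0 0.9 0 0 0; 2 0 0 0.9 0 0 0'; python3 -m creep '2 0 0 0 0 0 0; 2 0 0 0 0 0 0; 2 0 0 0 0 0 0'; python3 -c "
from h import *
go([.5813,.0117,.1257],-12.75); print(telemetry.observe()['ft_torque'])"
```

```text
clock: 9.85
position: [0.5811, 0.0116, 0.1213]
ee_rot: [-2.453, -1.961, 0.001]
force: [-0.6, 0.6, 4.4]
width: 0.365
gripper_force: 24.9
clock: 10.22
position: [0.5811, 0.0116, 0.1213]
ee_rot: [-2.453, -1.962, 0.0]
force: [0.1, 1.1, 4.0]
width: 0.367
gripper_force: 24.9
shift [ 0.01  0.01 -0.44] turn [-0.04 -0.01  0.04]
[ 0.04744208  0.29369945 -0.04198898]
```

```bash
python3 -m creep '2 0 0 0.25 0 0 0; 2 0 0 0.5 0 0 0; 2 0 0 0.7 0 0 0; 2 0 0 0.8 0 0 0; 2 0 0 0.8 0 0 0'; python3 -m creep '2 0 0 0 0 0 0; 2 0 0 0 0 0 0'; python3 -m creep '2 0 0 0.07 0 0 0; 2 0 0 0.07 0 0 0; 2 0 0 0.07 0 0 0'; python3 -m creep '2 0 0 0 0 0 0; 2 0 0 0 0 0 0'
```

```text
clock: 10.85
position: [0.5813, 0.0115, 0.1133]
ee_rot: [-2.453, -1.962, 0.0]
force: [-0.4, 0.3, 6.8]
width: 0.366
gripper_force: 25.0
clock: 11.1
position: [0.5813, 0.0115, 0.1134]
ee_rot: [-2.453, -1.962, 0.0]
force: [-1.2, 0.0, 6.4]
width: 0.366
gripper_force: 25.0
clock: 11.48
position: [0.5814, 0.0115, 0.1128]
ee_rot: [-2.453, -1.962, -0.0]
force: [-0.7, 0.2, 7.7]
width: 0.37
gripper_force: 25.0
clock: 11.72
position: [0.5814, 0.0115, 0.1127]
ee_rot: [-2.453, -1.962, -0.0]
force: [-1.4, 0.3, 6.9]
width: 0.372
gripper_force: 25.0
```

```bash
python3 -m creep '2 0 0 0.05 0 0 0; 2 0 0 0.05 0 0 0; 2 0 0 0.05 0 0 0'|grep -E "pos|force: \["; python3 -m creep '2 0 0 0 0 0 0; 2 0 0 0 0 0 0'|grep -E "pos|force: \["; python3 -m creep '2 0 0 0.04 0 0 0; 2 0 0 0.04 0 0 0; 2 0 0 0.04 0 0 0'|grep -E "pos|force: \["; python3 -m creep '2 0 0 0 0 0 0; 2 0 0 0 0 0 0'|grep -E "pos|force: \["
```

```text
position: [0.5814, 0.0115, 0.1122]
force: [-1.4, -0.3, 6.6]
position: [0.5814, 0.0115, 0.1123]
force: [-1.4, 0.6, 6.3]
position: [0.5814, 0.0115, 0.1119]
force: [-0.7, 0.1, 8.3]
position: [0.5814, 0.0115, 0.1119]
force: [-0.8, 0.3, 8.6]
```

```bash
for i in 1; do python3 -m creep '2 0 0 0.03 0 0 0; 2 0 0 0.03 0 0 0; 2 0 0 0.03 0 0 0'|grep -E "pos|force: \["; python3 -m creep '2 0 0 0 0 0 0; 2 0 0 0 0 0 0'|grep -E "pos|force: \["; done; python3 -m creep '2 0 0 0.03 0 0 0; 2 0 0 0.03 0 0 0; 2 0 0 0.03 0 0 0'|grep -E "pos|force: \["; python3 -m creep '2 0 0 0 0 0 0; 2 0 0 0 0 0 0'|grep -E "pos|force: \["
```

```text
position: [0.5814, 0.0115, 0.1116]
force: [-1.3, 0.3, 7.4]
position: [0.5814, 0.0115, 0.1116]
force: [-0.2, 0.4, 7.5]
position: [0.5814, 0.0115, 0.1113]
force: [-0.3, 0.1, 7.9]
position: [0.5814, 0.0115, 0.1113]
force: [-1.5, -0.4, 7.2]
```

```bash
python3 -m creep '2 0 0 0.03 0 0 0; 2 0 0 0.03 0 0 0; 2 0 0 0.03 0 0 0; 2 0 0 0.03 0 0 0'|grep -E "pos|force: \["; python3 -m creep '2 0 0 0 0 0 0'|grep -E "force: \["; python3 -m creep '2 0 0 0.03 0 0 0; 2 0 0 0.03 0 0 0; 2 0 0 0.03 0 0 0; 2 0 0 0.03 0 0 0'|grep -E "pos|force: \["; python3 -m creep '2 0 0 0 0 0 0'|grep -E "force: \["
```

```text
position: [0.5814, 0.0115, 0.111]
force: [-1.0, -0.0, 7.0]
force: [-1.0, -0.8, 7.6]
position: [0.5814, 0.0114, 0.1108]
force: [-0.9, 1.5, 9.0]
force: [-1.3, 0.6, 9.7]
```

```bash
for i in 1 2 3 4; do python3 -m creep '2 0 0 0 0 0 0'|grep -E "force: \["; done; python3 -m creep '2 0 0 0.02 0 0 0; 2 0 0 0.02 0 0 0; 2 0 0 0.02 0 0 0'|grep -E "pos|force: \[";for i in 1 2 3 4; do python3 -m creep '2 0 0 0 0 0 0'|grep -E "pos|force: \["; done
```

```text
force: [0.1, 0.4, 9.4]
force: [-0.6, -0.2, 9.1]
force: [-0.9, -0.7, 8.2]
force: [-1.3, 0.8, 9.3]
position: [0.5815, 0.0115, 0.1108]
force: [-1.0, -0.1, 9.9]
position: [0.5815, 0.0115, 0.1108]
force: [-2.0, -0.1, 10.8]
position: [0.5815, 0.0115, 0.1108]
force: [-1.2, 0.7, 11.2]
position: [0.5815, 0.0115, 0.1108]
force: [-2.7, 0.5, 10.7]
position: [0.5815, 0.0115, 0.1108]
force: [-1.9, 1.4, 11.1]
```

The position has stopped changing while the force rises, from about 9 to about 10.9 N, so the handle is on its end stop. I'll check numerically that the carton did not shift.

Run:
```python
from h import *
import pickle; C5,s5=pickle.load(open("w5.pkl","rb")); C=cam("wrist")
I5=cv2.imread("pics/w5.png"); I=vision.get_image("wrist")[:,:,::-1]; cv2.imwrite("pics/w6.png",I)
f=lambda L:[[170+(x+.5)/3-.5,(y+.5)/3-.5] for x,y in L]
W=ray(C5,f([(214,300),(309,300),(309,396),(214,396)]),.0505)   # price square
c=W.mean(0); u=(W[1]-W[0])/np.linalg.norm(W[1]-W[0]); v=(W[0]-W[3])/np.linalg.norm(W[0]-W[3])
n=np.arange(-.019,.0191,.0005); g=np.stack(np.meshgrid(n,n),-1)
G=(c+g[...,:1]*u+g[...,1:]*v).reshape(-1,3)
def rect(C,I):
    p=proj(C,G).astype(np.float32).reshape(*g.shape[:2],2); a=cv2.cvtColor(cv2.remap(I,p[...,0],p[...,1],cv2.INTER_CUBIC),6).astype(np.float32)
    return cv2.GaussianBlur(a,(0,0),1)-cv2.GaussianBlur(a,(0,0),4)
a,b=rect(C5,I5),rect(C,I)
print(proj(C,W).round(0).tolist())
m=np.clip(a,-25,10),np.clip(b,-25,10)
r=cv2.matchTemplate(m[1],m[0][10:-10,10:-10],cv2.TM_CCOEFF_NORMED); _,q,_,l=cv2.minMaxLoc(r); print("score",q,"shift mm",(np.array(l)-10)*.5)
s=telemetry.observe(); print(s["force"],s["clock"])
```

```text
[[239.0, 103.0], [277.0, 103.0], [277.0, 142.0], [239.0, 142.0]]
score 0.860080897808075 shift mm [0. 0.]
[-1.37180505  0.76403535 11.23512763] 16.9
```

The carton shows no shift (0.0 mm) and the handle is home, so I'm handing the job in.

```bash
python3 -c "
from cell import job
print(job.sign_off())"
```

```text
the job is handed in; nothing more can be done
None
```

I handed the job in at about 17 s with the stamp still gripped and held on its end stop at about 11 N, its print centred to about 1 mm by my measurements, and the carton unmoved; I did not see the print itself.

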